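Hold the bayonet lid of a leak-test pot at its vent position

ROBOT

A 7-joint arm with a two-finger parallel gripper is mounted at the origin on a cart in front of the work surface, level with it; the furniture and walls round the work are solid. World frame = base frame: x ahead of the robot, y to its left, z up, the work surface at z = 0. Lengths are in m, angles in rad, forces in N, time in s.
With the tool pointing down it reaches from about 0.35 to 0.9 m from the base axis. Payload 8.1 kg.
Tool frame: the origin (TCP) lies midway between the tips of the shut fingers; the grasp point (between the pads) lies 19 mm behind it (robot.hold_point_z is the distance from the TCP to the grasp point, in m); z points along the fingers, y is the line along which they close (so a half turn about z gives the same grasp; the last joint's range is limited). The gripper opens to 85 mm and grips with 20 to 120 N. Pads are 22 mm wide; open, the fingers measure 114 mm over their backs; the gripper's body (76 mm by 85 mm) begins 54 mm behind the grasp point. The pads swing forward as they close: fully open they stand 13 mm farther back than shut.
Start: joints at [1.228, 0.434, 0.025, 1.573, -0.012, 1.134, -0.075], TCP at [0.148, -0.607, 0.231] pointing down, gripper open.
Joint ranges: [-2.62, 2.62], [-0.44, 2.09], [-1.27, 1.32], [0.08, 2.57], [-1.32, 4.46], [0.12, 2], [-2.74, 2.74]. Speed limits (rad/s): [2.22, 2.22, 3.01, 3.01, 3.14, 3.14, 3.14].

INTERFACE

Orientations are given as a 3x3 rotation matrix whose columns are the frame's x, y, z axes.
In Python, from cell import sensors, eyes, order, finder, robot gives the robot as it stands.
- The arm moves only by the tool move_arm, never from a script. Its argument "steps" is one flat list of numbers, 5 for each row, row after row: the shift along the world's x, y, z in units of 0.2 m (1.0 is 0.2 m), then the turn about the world's z in units of pi/2 rad (1.0 is pi/2 rad), then the opening, from -1 (shut) to 1 (fully open), so that 0 is half open. In form: [x, y, z, twist, fingers, x, y, z, twist, fingers, ...]. A call has 1 to 12 rows; each row is the pose to reach, as a shift and turn from the pose commanded when the call began; what a row does not reach only later rows make up. A row lasts 1/10 s, in which the tool goes at most 50 mm and 8.59 degrees, less where a joint would pass 70% of its speed; a pose out of reach is approached as far as the arm can. A call with a number of a shift or a turn outside -1 to 1 is refused whole. A call with a gripper value outside its range is refused whole. The fingers move at their own pace and stop on an object; the grip force is fixed at half the most. Time passes only in rows, so rows that repeat a pose let the fingers close. It gives the time, the measured TCP pose, the force, the opening and the grip force at its end, in the units of the state.
- sensors.get_state(): the state, without advancing time (a new reading comes with each control period).
- eyes.capture(name): name is "scene" or "top"; returns a dict with "img" (384x512x3 uint8, red, green, blue), "range_z" (384x512 float32, m along the optical axis (not along the pixel's ray), 0 where there is no reading), "fx", "fy", "cx", "cy" (pixels), "world_from_camera" (4x4, takes a point from camera to world coordinates). Camera axes: x right, y down, z forward; pixel columns grow to the right and rows downward; lengths in m; the calibration is good to about 2 mm. A picture is of the moment at which its call begins.
- order.job_done(): hands the job in; it is judged then, once.
Trained networks look in a picture, given as the dict that the camera call returned (one of the last four; its "shot" number tells which), for a name from the list of things; names that differ only in an ending like _2 or _b are one class to them, and where a whole thing is asked for, a point or a joint stands for the part that bears it (a point fixed in the world has none). Each returns a list of dicts, best first, with "conf" (0 to 1); they miss things now and then, are a little off and sometimes report something else, mostly with a low value. They report only what shows in the picture. A call takes as long as a camera call.
- finder.trace(picture, thing): "mask" (384x512 bool, what is visible of it) and "rect" ([left, top, right, bottom] in pixels, round what is visible of it).
The state is a dict: "t": time; "joints": joint angles; "qd": joint speeds; "joint_torque": joint torques, N m; "tcp_pos": TCP position; "ee_rot": TCP orientation; "force": force on the tool from outside, world axes, zero at the start; "ft_torque": the same for the moment, N m; "grip_width": finger opening in m; "finger_force": force on a finger pad.
Only numpy, scipy, OpenCV 4.12 (cv2) and the standard library are available. Lean on these libraries where they do the work, as an engineer would, in place of code of your own. Each camera call takes 0.05 s, during which the arm holds its last target. There are 200 camera calls.

TASK

Close the little test pot on the bench to its vent position: pick up the loose black lid, set it into the pot with its red pointer over the green mark until it sits flat on the rim, and twist it clockwise (seen from above) until the pointer is over the yellow mark, half way to the lock. Do not go on to the brass lock pin, and leave the other things on the bench alone. The pot vents only while the lid is held there, so finish with the lid still gripped, the pointer on the yellow mark and the lid flat on the rim; do not let go.

Things in the scene. Friction and masses are not known exactly. Their poses are not given: they have to be found in the camera images.
- pot: Round aluminium test pot, open at the top, fixed: 120 mm foot, 92 mm body, 120 mm shoulder ring with coloured marks at 46 mm height, rim at 60 mm. Origin: centre of its underside on the bench, z up. Directions from its axis, anticlockwise from its own +x seen from above: green mark 225 deg, yellow 180 (its -x, towards the robot at yaw 0), brass lock pin 133, red (locked) 121.
- pot_rim (a point): On the pot's axis at rim height (60 mm above the bench); the pot's frame. Round bore 64 mm, 26 mm deep, in a 6 mm thick lip. Two gaps in the lip, 36 degrees wide, open to 80 mm diameter, take the lid's lugs: one at the green mark, one opposite. In the channel under the lip the lugs turn clockwise from the gaps: 45 degrees to yellow, about 100 to the hard stop.
- green_mark (a point): Point at rim height over the green mark (lid goes on here), 50 mm from the pot's axis.
- yellow_mark (a point): Point at rim height over the yellow mark (vent position, half way), 50 mm from the pot's axis.
- lock_pin (a joint): Sprung brass pin, 8 mm thick, round head, on the pot's shoulder just before the red mark, 53.5 mm from the axis, standing 3.5 mm above the rim. Value in m: 0 up, to 0.006 pressed down as the pointer rides over it (the lock click). It must stay up; the pointer's edge meets it about 37 degrees past the yellow mark.
- lid: Loose lid, 60 mm high, 0.1 to 0.2 kg, standing upright on its plug. Origin: centre of the plug's underside, z up. Grey plug 60 mm diameter, 22 mm long, foot bevelled 3 mm; on it a black disc, 80 mm diameter, 22 to 28 mm above the origin, which rests on the pot's rim when home (origin then 38 mm above the bench); on top a black grip bar (see grip_bar).
- pointer (a point): Red pointer, 9 mm wide, 5 mm thick, sticking out from the disc along the lid's -x to 58 mm from the axis; this point is 50 mm from the lid's axis at the height of the disc's underside. Below it, on the plug, is one of two steel lugs (the other at the lid's +x): 12 mm wide, 5 mm high, out to 36 mm from the axis, 9 to 14 mm above the lid's origin.
- lid_seat (a point): Point on the lid's axis at the disc's underside (22 mm above the origin); meets pot_rim when the lid is home. The frame is the lid's.
- grip_bar (a point): In the middle of the upright black grip bar, 48 mm above the lid's origin, 12 mm below the bar's top. The bar runs along the lid's x axis: 60 mm long, 14 mm wide (along y), 32 mm high, from 28 to 60 mm above the origin; the pointer lies in line with it.
- barrel_ring: Bystander: turned metal barrel ring, 48 mm diameter, 30 mm high, origin at the centre of its underside.
- green_pack: Bystander: four green cells welded side by side, 75x66x19 mm, origin at the centre of its underside.
- copper_anvil: Bystander: copper block with steel pegs on top, 40x52x72 mm, origin at the centre of its underside.

How it is judged:
On the way:
1. the lid is set into the pot at the green mark: flat on the rim, pointer within 10 mm of the green mark (horizontal distance between lid_seat and pot_rim below 0.004 m and z of lid_seat in the frame of pot_rim below 0.0035 m and angle between lid's own z axis and vertical below 0.08 rad and horizontal distance between pointer and green_mark below 0.01 m), for 0.1 s.
At the end, for the whole second after the job is handed in: The lid sits in the pot (seat within 3.5 mm of the rim in height, within 4 mm of the axis, tilted less than 0.08 rad), its pointer within 7 mm of the yellow mark (8 degrees), still, the lock pin up, and the fingers still grip the lid with more than 2 N (horizontal distance between pointer and yellow_mark below 0.007 m and horizontal distance between lid_seat and pot_rim below 0.004 m and z of lid_seat in the frame of pot_rim below 0.0035 m and angle between lid's own z axis and vertical below 0.08 rad and contact force between the fingers and lid above 2 N and angular speed of lid below 0.1 rad/s and value of joint lock_pin below 0.0015 m); the arm keeps its last pose, push and grip.
It fails at once if the lid is turned onto the lock pin (pin pressed more than 2 mm) (value of joint lock_pin above 0.002 m).
It fails at once if a bystander is moved more than 20 mm (distance of any of barrel_ring, green_pack, copper_anvil from where it was at the start of the episode above 0.02 m).
It also fails if it takes over 35 s, if anything falls off the work surface, if the arm or the gripper's body presses on something with over 40 N, if the wrist force passes 120 N, or if a joint passes its speed limit or range.

## Working session

There is one attempt and no reset: what is moved stays moved. The work goes in short steps, Python scripts to look and compute and a tool call to move; the robot and the scene stay as the last step left them, time stands still between calls to the robot, and variables do not carry over. Pictures are saved under pics/ and viewed, at most 10 in all, crops included, and the job is handed in when it is done.

Besides the shell and the picture viewer there is one more tool, called as name(argument=value, ...), one argument or row to a line, values as JSON. move_arm: Moves the arm, as the interface text tells. Shifts and turns lie within -1 to 1; 1 stands for 0.2 m of shift or pi/2 rad of turn. Its arguments: {"type":"object","properties":{"steps":{"type":"array"}},"required":["steps"]}

```bash
ls; mkdir -p pics
cat > h.py <<'E'
import numpy as np, cv2
from cell import sensors, eyes, order, finder, robot
def pts(p, m=None):
    z=p["range_z"]; v,u=np.nonzero((z>0) if m is None else (m&(z>0)))
    d=z[v,u]; c=np.stack([(u-p["cx"])*d/p["fx"],(v-p["cy"])*d/p["fy"],d,np.ones_like(d)])
    return (np.array(p["world_from_camera"])@c)[:3].T, u, v
def save(p,n): cv2.imwrite(f"pics/{n}.png",p["img"][:,:,::-1])
E
python3 - <<'E'
from h import *
s=sensors.get_state(); print(s["t"],s["tcp_pos"],np.round(s["ee_rot"],3),s["grip_width"],robot.hold_point_z)
P={n:eyes.capture(n) for n in("scene","top")}
cv2.imwrite("pics/a.png",np.hstack([P["scene"]["img"],P["top"]["img"]])[:,:,::-1])
for n,p in P.items():
  save(p,n); print(n,np.round(p["world_from_camera"],3).tolist(),p["fx"])
  for t in("pot","lid","barrel_ring","green_pack","copper_anvil"):
    for r in finder.trace(p,t)[:2]:
      q,u,v=pts(p,r["mask"]); print(t,round(r["conf"],2),r["rect"],len(q),np.round(np.median(q,0),3) if len(q) else '',np.round(q.min(0),3) if len(q) else '',np.round(q.max(0),3) if len(q) else '')
im=np.hstack([P["scene"]["img"],P["top"]["img"]]); cv2.imwrite("pics/a.png",cv2.resize(im,(800,300))[:,:,::-1])
E
```

```text
pics
0.0 [ 0.14825875 -0.60663752  0.23051301] [[ 0.971  0.237 -0.001]
 [ 0.237 -0.971  0.002]
 [-0.    -0.002 -1.   ]] 0.08520836353561442 0.0187
scene [[-0.081, -0.516, 0.853, -0.172], [-0.997, 0.046, -0.067, 0.284], [-0.005, -0.855, -0.518, 0.523], [0.0, 0.0, 0.0, 1.0]] 379.09598604860764
pot 0.84 [197.8, 200.7, 254.1, 254.6] 2294 [0.48  0.31  0.043] [ 0.448  0.251 -0.002] [0.647 0.376 0.064]
lid 0.76 [257.4, 174.0, 292.5, 198.0] 564 [0.675 0.18  0.028] [ 0.644  0.132 -0.001] [0.711 0.216 0.061]
barrel_ring 0.88 [262.9, 226.8, 287.6, 251.1] 455 [0.466 0.194 0.02 ] [ 0.451  0.172 -0.001] [0.509 0.217 0.031]
green_pack 0.84 [206.4, 183.3, 231.8, 199.3] 417 [0.691 0.323 0.016] [ 0.664  0.291 -0.001] [0.738 0.355 0.02 ]
copper_anvil 0.81 [324.6, 226.5, 357.2, 267.8] 803 [0.408 0.079 0.035] [ 0.242  0.031 -0.002] [0.511 0.14  0.153]
top [[-0.027, -0.987, 0.16, 0.405], [-1.0, 0.028, 0.004, 0.233], [-0.008, -0.16, -0.987, 0.986], [0.0, 0.0, 0.0, 1.0]] 488.97641474837303
pot 0.75 [182.0, 187.7, 247.1, 251.2] 3097 [0.509 0.309 0.045] [ 0.451  0.251 -0.005] [0.579 0.377 0.065]
lid 0.83 [259.5, 115.6, 306.7, 154.7] 1202 [0.678 0.179 0.028] [ 0.644  0.124 -0.002] [0.723 0.218 0.065]
lid 0.64 [185.6, 189.5, 245.7, 249.9] 2995 [0.509 0.309 0.045] [ 0.451  0.251 -0.003] [0.579 0.369 0.065]
barrel_ring 0.67 [264.7, 223.3, 290.3, 246.8] 502 [0.477 0.193 0.022] [ 0.453  0.167 -0.005] [0.503 0.216 0.033]
green_pack 0.62 [191.3, 111.8, 225.0, 145.9] 1077 [0.705 0.324 0.016] [ 0.667  0.291 -0.005] [0.748 0.359 0.023]
copper_anvil 0.68 [317.6, 247.4, 353.8, 277.1] 633 [0.419 0.08  0.038] [0.392 0.046 0.001] [0.446 0.107 0.075]
```

```bash
cat > m.py <<'E'
from h import *
def circ(xy):
    A=np.c_[2*xy,np.ones(len(xy))]; s=np.linalg.lstsq(A,(xy**2).sum(1),rcond=None)[0]
    return s[:2],np.sqrt(s[2]+s[:2]@s[:2])
def col(p,lo,hi,m):
    hsv=cv2.cvtColor(p["img"],cv2.COLOR_RGB2HSV); return (cv2.inRange(hsv,lo,hi)>0)&m
E
python3 - <<'E'
from m import *
p=eyes.capture("top"); s=eyes.capture("scene")
a=cv2.resize(p["img"][95:275,170:370],(800,600),interpolation=cv2.INTER_CUBIC)
cv2.imwrite("pics/b.png",a[:,:,::-1])
for n,q in (("top",p),("scene",s)):
  lid=[r for r in finder.trace(q,"lid")][0]["mask"]; pot=finder.trace(q,"pot")[0]["mask"]
  L,_,_=pts(q,lid); bar=L[L[:,2]>.05]
  if len(bar):
    r=cv2.minAreaRect((bar[:,:2]*1000).astype(np.float32)); print(n,"bar",r,bar.mean(0),len(bar))
  d=L[(L[:,2]>.02)&(L[:,2]<.034)]
  print("disc",cv2.minEnclosingCircle((d[:,:2]*1000).astype(np.float32)))
  k=np.ones((9,9),np.uint8)
  for nm,m in(("lid",lid),("pot",pot)):
    m=cv2.dilate(m.astype(np.uint8),k)>0
    for c,lo,hi in(("red",(0,130,60),(9,255,255)),("yel",(22,110,80),(34,255,255)),("grn",(40,80,40),(85,255,255)),("brass",(12,90,60),(21,255,255))):
      g,u,v=pts(q,col(q,lo,hi,m))
      if len(g): print(nm,c,len(g),np.round(np.median(g,0),4),np.median(u),np.median(v))
  R,_,_=pts(q,pot); R=R[(R[:,2]>.055)&(R[:,2]<.066)]; print("rim",cv2.minEnclosingCircle((R[:,:2]*1000).astype(np.float32)),len(R))
  S,_,_=pts(q,pot); S=S[(S[:,2]>.040)&(S[:,2]<.051)]; print("shoulder",cv2.minEnclosingCircle((S[:,:2]*1000).astype(np.float32)),len(S))
E
```

```text
top bar ((683.6110229492188, 178.8883514404297), (59.39069747924805, 15.778850555419922), 81.93061828613281) [0.68230509 0.17936581 0.05820941] 234
disc ((681.072265625, 172.36679077148438), 45.9335823059082)
lid red 43 [0.6772 0.1308 0.0266] 303.0 134.0
lid brass 13 [ 6.842e-01  1.237e-01 -4.000e-04] 305.0 134.0
pot red 15 [0.4737 0.3506 0.0455] 194.0 237.0
pot yel 12 [0.4589 0.2993 0.0467] 221.0 244.0
pot grn 17 [0.4809 0.2661 0.0463] 238.0 232.0
pot brass 103 [ 4.548e-01  3.425e-01 -4.000e-04] 200.0 248.0
rim ((506.313232421875, 314.1316833496094), 51.137027740478516) 850
shoulder ((509.4267578125, 309.5148010253906), 59.43152618408203) 1074
scene bar ((680.748046875, 180.0740966796875), (54.327579498291016, 14.142685890197754), 78.6708984375) [0.67921027 0.18055283 0.05598421] 102
disc ((679.1719360351562, 171.6656036376953), 45.924381256103516)
lid red 20 [0.6765 0.1317 0.0258] 292.0 185.0
lid yel 2 [0.7798 0.1969 0.0129] 263.5 172.0
lid brass 199 [ 7.101e-01  1.478e-01 -4.000e-04] 285.0 187.0
pot red 8 [0.4734 0.35   0.0458] 204.0 230.0
pot yel 29 [0.4647 0.3017 0.0486] 227.0 230.0
pot grn 20 [0.4838 0.27   0.0459] 242.0 225.0
pot brass 146 [ 4.517e-01  3.340e-01 -3.000e-04] 213.0 253.0
rim ((506.664794921875, 315.4038391113281), 51.67947006225586) 493
shoulder ((507.951416015625, 310.45709228515625), 59.48950958251953) 659
```

View pics/b.png

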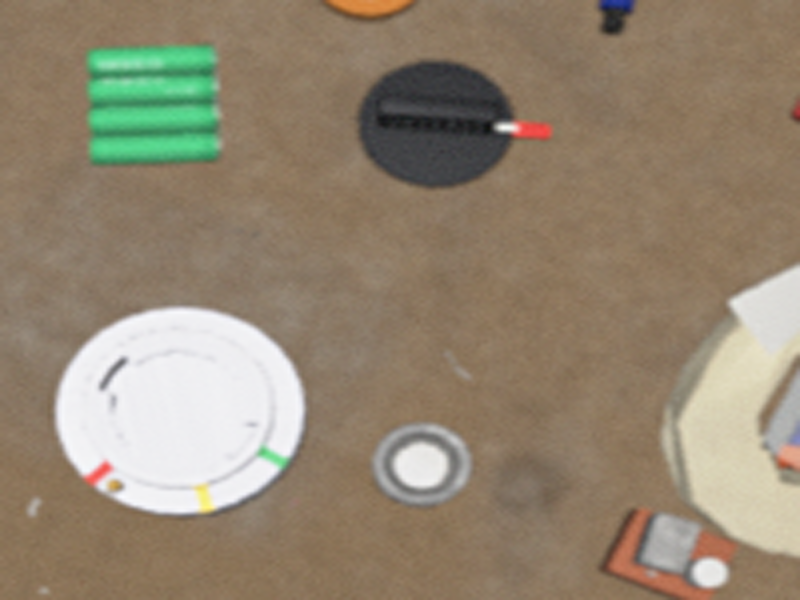

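Run:
```python
from m import *
for n in("top","scene"):
  q=eyes.capture(n); L,_,_=pts(q)
  T=L[(L[:,2]>.1)&(L[:,0]<.9)&(L[:,0]>.1)&(abs(L[:,1])<.7)]
  H={}
  for a in T: k=tuple(np.round(a[:2],1)); H.setdefault(k,[]).append(a[2])
  print({(float(k[0]),float(k[1])):round(float(max(v)),2) for k,v in H.items() if len(v)>5})
  d=L[(L[:,2]>.022)&(L[:,2]<.033)&(np.hypot(L[:,0]-.682,L[:,1]-.179)<.045)]
  h=cv2.convexHull((d[:,:2]*1000).astype(np.float32))[:,0]; print("disc",circ(h))
```

```text
{(0.6, 0.4): 0.6, (0.7, 0.4): 0.58, (0.9, 0.5): 0.23, (0.9, 0.4): 0.2, (0.9, 0.3): 0.2, (0.9, 0.2): 0.16, (0.9, -0.2): 0.17, (0.8, 0.5): 0.35, (0.8, -0.2): 0.16, (0.8, -0.3): 0.14, (0.7, 0.5): 0.34, (0.6, 0.5): 0.59, (0.8, 0.4): 0.23, (0.8, 0.6): 0.22, (0.8, 0.3): 0.12, (0.7, 0.6): 0.33, (0.7, -0.2): 0.11, (0.6, 0.6): 0.25, (0.7, 0.7): 0.18, (0.5, 0.5): 0.51, (0.6, 0.7): 0.19, (0.5, 0.0): 0.34, (0.5, 0.1): 0.35, (0.5, 0.6): 0.22, (0.5, -0.1): 0.27, (0.5, 0.7): 0.19, (0.4, 0.0): 0.31, (0.4, 0.1): 0.31, (0.4, -0.1): 0.24, (0.4, -0.2): 0.2, (0.4, 0.4): 0.13, (0.4, 0.5): 0.13, (0.3, -0.2): 0.14, (0.3, 0.5): 0.13, (0.3, 0.4): 0.13, (0.3, 0.7): 0.17, (0.3, 0.6): 0.19, (0.3, 0.1): 0.14, (0.2, -0.0): 0.28, (0.2, 0.1): 0.16, (0.2, 0.6): 0.19, (0.2, 0.5): 0.14}
disc (array([683.44743642, 178.22809304]), np.float64(39.937993247804734))
{(0.6, 0.7): 0.47, (0.7, 0.7): 0.47, (0.6, 0.6): 0.47, (0.7, 0.6): 0.46, (0.8, 0.6): 0.46, (0.8, 0.5): 0.45, (0.9, 0.5): 0.45, (0.9, -0.2): 0.44, (0.9, -0.3): 0.44, (0.8, -0.3): 0.44, (0.8, -0.4): 0.44, (0.7, 0.5): 0.35, (0.9, 0.4): 0.31, (0.2, -0.0): 0.43, (0.5, 0.1): 0.35, (0.5, 0.0): 0.34, (0.5, 0.7): 0.34, (0.5, 0.6): 0.34, (0.8, -0.5): 0.23, (0.9, 0.3): 0.2, (0.8, 0.4): 0.23, (0.7, 0.4): 0.23, (0.4, 0.1): 0.31, (0.7, -0.5): 0.19, (0.9, 0.2): 0.16, (0.4, 0.0): 0.31, (0.8, -0.2): 0.16, (0.5, -0.1): 0.27, (0.8, 0.3): 0.11, (0.4, -0.1): 0.24, (0.7, -0.2): 0.11, (0.7, -0.3): 0.11, (0.4, 0.7): 0.22, (0.4, -0.2): 0.2, (0.3, -0.2): 0.14, (0.4, 0.5): 0.13, (0.4, 0.4): 0.13, (0.3, 0.4): 0.13, (0.3, 0.5): 0.13, (0.3, 0.6): 0.19, (0.2, 0.6): 0.22, (0.2, 0.5): 0.22, (0.2, 0.1): 0.15, (0.3, 0.1): 0.14, (0.2, 0.2): 0.15, (0.1, 0.6): 0.19, (0.1, 0.5): 0.18, (0.2, 0.3): 0.1}
disc (array([682.87983638, 178.05168582]), np.float64(40.233685212208876))
```

move_arm(
  steps=[0.17, 0.25, 0, 0.06, 1, 0.34, 0.5, 0, 0.12, 1, 0.5, 0.75, 0, 0.16, 1, 0.67, 0.98, 0, 0.19, 1, 0.67, 0.98, 0, 0.19, 1],
)

```text
t: 1.5
tcp_pos: [0.2841, -0.4084, 0.2316]
ee_rot: [[0.857, 0.516, 0.001], [0.516, -0.857, 0.0], [0.001, 0.0, -1.0]]
force: [-0.1, 0.1, -0.2]
grip_width: 0.0854
finger_force: 0.0
```

Run:
```python
from m import *
q=eyes.capture("scene"); t=eyes.capture("top"); save(q,"sc2")
im=np.hstack([q["img"],t["img"]]); cv2.imwrite("pics/c.png",cv2.resize(im,(800,300),interpolation=cv2.INTER_AREA)[:,:,::-1])
L,_,_=pts(q); M,_,_=pts(t); L=np.r_[L,M]
T=L[(L[:,2]>.1)&(L[:,0]<.8)&(L[:,0]>.25)&(L[:,1]<.26)&(L[:,1]>-.35)]
H={}
for a in T: k=(round(a[0]*20)/20,round(a[1]*20)/20); H.setdefault(k,[]).append(a[2])
print({k:round(float(np.percentile(v,98)),2) for k,v in sorted(H.items()) if len(v)>5})
```

```text
{(0.25, 0.1): 0.13, (0.25, 0.15): 0.14, (0.35, -0.2): 0.15, (0.35, -0.15): 0.16, (0.4, -0.15): 0.21, (0.4, 0.0): 0.3, (0.4, 0.05): 0.3, (0.4, 0.1): 0.3, (0.45, -0.15): 0.23, (0.45, -0.1): 0.25, (0.45, 0.0): 0.31, (0.45, 0.05): 0.31, (0.45, 0.1): 0.32, (0.5, -0.1): 0.26, (0.5, -0.05): 0.32, (0.5, 0.0): 0.33, (0.5, 0.05): 0.34, (0.5, 0.1): 0.35, (0.55, -0.05): 0.27, (0.55, 0.0): 0.34, (0.55, 0.05): 0.35, (0.55, 0.1): 0.35, (0.65, -0.25): 0.11, (0.7, -0.25): 0.11, (0.8, -0.35): 0.15}
```

View pics/c.png

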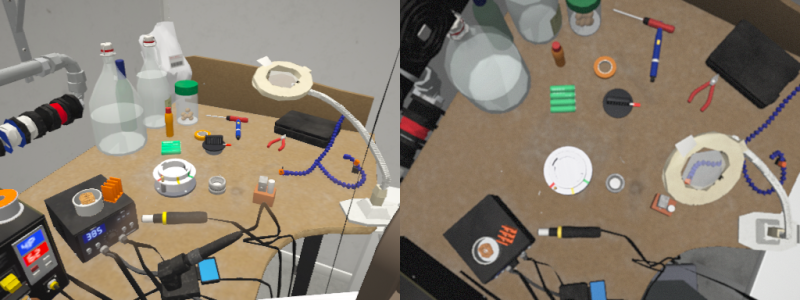

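Run:
```python
from m import *
print([a for a in dir(robot) if a[0]!='_'])
s=sensors.get_state(); print(np.round(s["joints"],3),np.degrees(np.arctan2(s["tcp_pos"][1],s["tcp_pos"][0])))
t=eyes.capture("top");q=eyes.capture("scene")
L=np.r_[pts(t)[0],pts(q)[0]]
T=L[(L[:,2]>.27)&(L[:,2]<.42)&(L[:,0]<.68)&(L[:,0]>.3)&(L[:,1]<.2)&(L[:,1]>-.2)]
for x in np.arange(.36,.66,.02):
  m=T[abs(T[:,0]-x)<.01]
  if len(m)>3: print(round(x,2),len(m),np.round([m[:,1].min(),m[:,1].max(),np.percentile(m[:,2],2),np.percentile(m[:,2],98)],3), "z near ymax",np.round(m[m[:,1]>m[:,1].max()-.02][:,2].max(),3))
```

```text
['IKError', 'hold_point_z']
[ 0.968  0.236 -0.141  1.867  0.036  1.041 -0.212] -54.84963213601807
0.42 1122 [0.009 0.106 0.284 0.303] z near ymax 0.305
0.44 1763 [-0.01   0.118  0.294  0.311] z near ymax 0.314
0.46 2018 [-0.018  0.121  0.299  0.319] z near ymax 0.321
0.48 1963 [-0.023  0.119  0.307  0.327] z near ymax 0.328
0.5 1988 [-0.029  0.114  0.31   0.342] z near ymax 0.345
0.52 1602 [-0.046  0.102  0.32   0.349] z near ymax 0.35
0.54 260 [-0.036  0.067  0.271  0.337] z near ymax 0.338
```

move_arm(
  steps=[0.1, 0.05, 0.2, 0.05, 1, 0.3, 0.2, 0.4, 0.1, 1, 0.5, 0.35, 0.6, 0.15, 1, 0.7, 0.5, 0.6, 0.2, 1, 0.85, 0.65, 0.6, 0.2, 1, 1, 0.8, 0.6, 0.2, 1, 1, 0.8, 0.6, 0.2, 1],
)

```text
t: 2.4
tcp_pos: [0.4861, -0.2471, 0.3514]
ee_rot: [[0.654, 0.757, 0.002], [0.757, -0.654, 0.002], [0.003, 0.0, -1.0]]
force: [-1.2, -0.4, 0.1]
grip_width: 0.0852
finger_force: 0.0
```

move_arm(
  steps=[0.2, 0.12, 0, 0.05, 1, 0.4, 0.27, 0, 0.1, 1, 0.6, 0.42, 0, 0.15, 1, 0.8, 0.56, 0, 0.2, 1, 0.98, 0.7, 0, 0.2, 1, 0.98, 0.85, 0, 0.2, 1, 0.98, 0.85, 0, 0.2, 1],
)

```text
t: 3.1
tcp_pos: [0.6792, -0.077, 0.3499]
ee_rot: [[0.389, 0.921, -0.002], [0.921, -0.389, 0.003], [0.002, -0.003, -1.0]]
force: [0.1, 0.4, 0.4]
grip_width: 0.0855
finger_force: 0.0
```

move_arm(
  steps=[0, 0.25, 0, 0.05, 1, 0, 0.5, 0, 0.1, 1, 0.02, 0.75, -0.2, 0.15, 1, 0.02, 0.95, -0.4, 0.17, 1, 0.02, 0.95, -0.6, 0.17, 1, 0.02, 0.95, -0.6, 0.17, 1],
)

```text
t: 3.7
tcp_pos: [0.6795, 0.108, 0.225]
ee_rot: [[0.135, 0.991, -0.01], [0.991, -0.135, -0.003], [-0.004, -0.009, -1.0]]
force: [-0.4, -0.5, -0.9]
grip_width: 0.0854
finger_force: 0.0
```

Run:
```python
from m import *
t=eyes.capture("top");q=eyes.capture("scene"); s=sensors.get_state(); print(s["tcp_pos"],s["force"],np.round(s["joints"],2))
for n,p in(("top",t),("scene",q)):
  L,_,_=pts(p); c=np.array([.683,.178]); r=np.hypot(*(L[:,:2]-c).T)
  d=L[(L[:,2]>.024)&(L[:,2]<.031)&(r<.044)]
  print(n,len(d))
  if len(d)>50: print(circ(cv2.convexHull((d[:,:2]*1000).astype(np.float32))[:,0]))
  b=L[(L[:,2]>.055)&(L[:,2]<.066)&(r<.04)]; print(len(b), b.mean(0) if len(b) else '', cv2.minAreaRect((b[:,:2]*1000).astype(np.float32)) if len(b) else '')
  g,u,v=pts(p,col(p,(0,130,60),(9,255,255),np.ones((384,512),bool))); g=g[np.hypot(*(g[:,:2]-c).T)<.07]; print("red",len(g),g.mean(0))
```

```text
[0.68238984 0.10587084 0.2303811 ] [-0.01638039  0.3943975   1.17506594] [ 0.06  0.6  -0.49  1.36  0.28  1.26 -0.59]
top 834
(array([683.20154227, 178.21608874]), np.float64(39.837754654126))
207 [0.68289741 0.1791372  0.05883444] ((682.8232421875, 178.86126708984375), (59.337982177734375, 15.772711753845215), 83.77312469482422)
red 42 [0.67824329 0.13059448 0.02394031]
scene 241
(array([683.78224466, 177.60173538]), np.float64(40.28133280314462))
75 [0.68073158 0.17755351 0.05818094] ((682.4566040039062, 178.83547973632812), (56.69894027709961, 14.392687797546387), 84.55091857910156)
red 20 [0.67624643 0.13131138 0.02602085]
```

move_arm(
  steps=[0, 0.2, 0, 0, 1, 0, 0.36, -0.15, 0, 1, 0, 0.36, -0.35, 0, 1, 0, 0.36, -0.55, 0, 1, 0, 0.36, -0.75, 0, 1, 0, 0.36, -0.88, 0, 1, 0, 0.36, -0.98, 0, 1, 0, 0.36, -0.98, 0, 1],
)

```text
t: 4.6
tcp_pos: [0.6837, 0.1772, 0.0349]
ee_rot: [[0.141, 0.99, -0.0], [0.99, -0.141, -0.002], [-0.003, -0.0, -1.0]]
force: [-1.2, 0.7, 0.4]
grip_width: 0.0853
finger_force: 0.0
```

move_arm(
  steps=[0, 0, 0, 0, -1, 0, 0, 0, 0, -1, 0, 0, 0, 0, -1, 0, 0, 0, 0, -1, 0, 0, 0, 0, -1, 0, 0, 0, 0, -1],
)

```text
t: 5.2
tcp_pos: [0.6828, 0.1809, 0.0361]
ee_rot: [[0.137, 0.991, 0.001], [0.991, -0.137, 0.0], [0.0, 0.001, -1.0]]
force: [-1.5, -0.2, 5.6]
grip_width: 0.0131
finger_force: 59.2
```

move_arm(
  steps=[0, 0, 0.15, 0, -1, 0, 0, 0.35, 0, -1, 0, 0, 0.5, 0, -1, -0.2, 0.15, 0.5, -0.08, -1, -0.4, 0.3, 0.5, -0.15, -1, -0.6, 0.45, 0.5, -0.22, -1, -0.75, 0.57, 0.5, -0.3, -1, -0.87, 0.65, 0.5, -0.3, -1, -0.87, 0.65, 0.5, -0.3, -1],
)

```text
t: 6.1
tcp_pos: [0.5036, 0.3149, 0.1356]
ee_rot: [[0.566, 0.825, -0.002], [0.825, -0.566, 0.001], [-0.0, -0.003, -1.0]]
force: [-0.3, -0.1, -0.4]
grip_width: 0.0129
finger_force: 58.9
```

```bash
cat > look.py <<'E'
from m import *
import sys
zb=float(sys.argv[1]); c=np.array([.509,.3095])  # zb: expected disc underside height
s=sensors.get_state(); print(s["t"],s["tcp_pos"],s["force"],s["grip_width"],s["finger_force"],"yaw y",np.degrees(np.arctan2(s["ee_rot"][1][1],s["ee_rot"][0][1])))
for n in("top","scene"):
  p=eyes.capture(n); L,_,_=pts(p); r=np.hypot(*(L[:,:2]-c).T)
  d=L[(L[:,2]>zb+.001)&(L[:,2]<zb+.011)&(r<.07)]; hull=cv2.convexHull((d[:,:2]*1000).astype(np.float32))[:,0]
  C,R=circ(hull); k=abs(np.hypot(*(hull-C).T)-R)<4; C,R=circ(hull[k]); e=np.c_[d,np.ones(len(d))]
  pl=np.linalg.lstsq(np.c_[d[:,:2]-c,np.ones(len(d))],d[:,2],rcond=None)[0]
  print(n,"disc",C,R,"plane",np.round(pl,3),len(d))
  for nm,lo,hi,za,zz,ra,rb in(("ptr",(0,130,60),(9,255,255),zb-.004,zb+.012,.035,.07),("red",(0,130,60),(9,255,255),.04,.053,.04,.066),("yel",(22,110,80),(34,255,255),.04,.053,.04,.066),("grn",(40,80,40),(85,255,255),.04,.053,.04,.066),("pin",(9,90,60),(22,255,255),.045,.07,.04,.066)):
    g,u,v=pts(p,col(p,lo,hi,np.ones((384,512),bool))); r=np.hypot(*(g[:,:2]-c).T); g=g[(g[:,2]>za)&(g[:,2]<zz)&(r>ra)&(r<rb)]
    if len(g)>2:
      a=g.mean(0); o=C/1000 if nm=="ptr" else c
      print("  ",nm,len(g),np.round(a,4),"ang",np.round(np.degrees(np.arctan2(*(a[:2]-o)[::-1]))%360,1),"r",np.round(np.hypot(*(a[:2]-o)),4))
  if n=="top":
    cv2.imwrite(f"pics/l{int(s['t']*100)}.png",cv2.resize(p["img"][165:275,160:300],(700,550),interpolation=cv2.INTER_CUBIC)[:,:,::-1])
E
python3 look.py .122; ls pics
```

```text
6.1 [0.50361706 0.31489483 0.13560127] [-0.32817208 -0.13598836 -0.42081458] 0.012900751413027968 58.938966393470764 yaw y -34.438561763192354
a.png
b.png
c.png
sc2.png
scene.png
top.pngTraceback (most recent call last):
  File "look.py", line 7, in <module>
    d=L[(L[:,2]>zb+.001)&(L[:,2]<zb+.011)&(r<.07)]; hull=cv2.convexHull((d[:,:2]*1000).astype(np.float32))[:,0]
                                                         ~~~~~~~~~~~~~~~~~~~~~~~~~~~~~~~~~~~~~~~~~~~~~~~~~^^^^^
TypeError: 'NoneType' object is not subscriptable
```

Run:
```python
from m import *
t=eyes.capture("top");q=eyes.capture("scene")
im=np.hstack([q["img"][100:300,120:370],t["img"][90:290,130:380]]); cv2.imwrite("pics/d.png",cv2.resize(im,(800,320),interpolation=cv2.INTER_CUBIC)[:,:,::-1])
s=sensors.get_state();print(s["tcp_pos"],s["force"],s["finger_force"])
for p in(t,q):
  for r in finder.trace(p,"lid"): g,_,_=pts(p,r["mask"]); print(r["conf"],r["rect"],np.median(g,0) if len(g) else 0)
```

```text
[0.50883662 0.31039632 0.13526191] [ 0.52928245 -1.18401347 -0.93679656] 58.937673568725586
0.98 [200.9, 171.9, 246.6, 204.2] [0.48861069 0.30478153 0.12673001]
```

View pics/d.png

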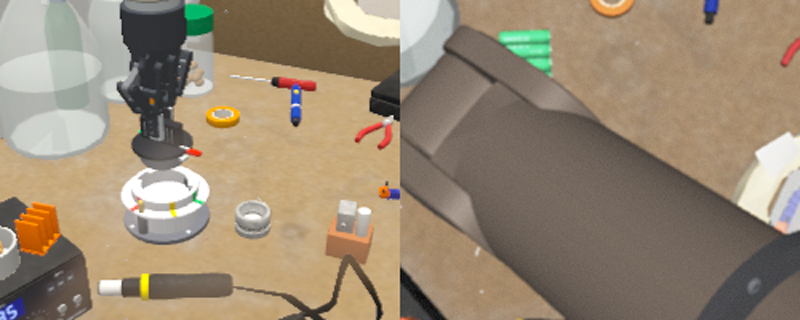

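```bash
sed -i 's/for n in("top","scene")/for n in("scene",)/; s/if n=="top"/if 1/; s/165:275,160:300/150:270,170:290/; s/(700,550)/(600,600)/' look.py; python3 look.py .123
```

```text
6.35 [0.50945019 0.30972852 0.13507924] [ 0.58205622 -0.14930961 -1.08638626] 0.012884682298489138 58.937206864356995 yaw y -34.968634073030145
scene disc [507.4360263  298.72580497] 48.10564465542514 plane [ 0.025 -0.005  0.127] 448
   ptr 35 [0.479  0.2688 0.1249] ang 226.5 r 0.0413
   red 6 [0.4742 0.3501 0.0459] ang 130.6 r 0.0534
   yel 18 [0.4613 0.3009 0.0475] ang 190.2 r 0.0485
   grn 16 [0.4813 0.2677 0.0471] ang 236.4 r 0.0501
   pin 21 [0.466  0.3383 0.0542] ang 146.2 r 0.0517
```

```bash
cat > disc.py <<'E'
from m import *
from scipy.optimize import least_squares
import sys
z=float(sys.argv[1])+.006; zb=z-.006
s=sensors.get_state(); p=eyes.capture("scene"); y=s["ee_rot"]; tcp=np.array(s["tcp_pos"])
pa=np.arctan2(y[1][1],y[0][1])-np.pi/2; dv=np.array([np.cos(pa),np.sin(pa)])
L,u,v=pts(p); r=L[:,:2]-tcp[:2]; a=np.arctan2(r[:,1],r[:,0])
k=(abs(L[:,2]-z)<.004)&(np.hypot(*r.T)<.05)&(abs(np.angle(np.exp(1j*(a-pa))))>.25); d=L[k]
# outer edge per angular bin, known radius 40 mm
h=[];aa=a[k];rr=np.hypot(*r[k].T)
for b in np.arange(-np.pi,np.pi,.12):
  m=(aa>=b)&(aa<b+.12)
  if m.sum()>2 : h.append(d[m][rr[m].argmax(),:2])
h=np.array(h); h=h[np.hypot(*(h-tcp[:2]).T)>.033]
f=least_squares(lambda c:np.hypot(*(h-c).T)-.0395,tcp[:2],loss="soft_l1",f_scale=.001)
o=f.x-tcp[:2]; print(s["t"],"tcp",tcp.round(4),"ptr ang",np.degrees(pa)%360,"disc c",f.x.round(4),"n",len(h),"off along ptr",o@dv,"across",o@[-dv[1],dv[0]],"res",np.abs(f.fun).mean())
print("F",np.round(s["force"],1),"tilt z",np.round(np.array(y)[:,2],3),"zmed",np.median(d[:,2]),"plane",np.linalg.lstsq(np.c_[d[:,:2]-tcp[:2],np.ones(len(d))],d[:,2],rcond=None)[0].round(3))
g,_,_=pts(p,col(p,(0,130,60),(9,255,255),np.ones((384,512),bool))); q=g[:,:2]-tcp[:2]; g=g[(abs(g[:,2]-zb)<.012)&(np.hypot(*q.T)<.066)&(np.hypot(*q.T)>.035)&(q@dv>.02)]; m=g.mean(0); print("ptr red",m.round(4),"ang from tcp",np.degrees(np.arctan2(*(m[:2]-tcp[:2])[::-1]))%360,"r",np.hypot(*(m[:2]-tcp[:2])))
E
python3 disc.py .123
```

```text
6.4 tcp [0.5094 0.3098 0.1351] ptr ang 235.02273967614917 disc c [0.5078 0.308 ] n 33 off along ptr 0.0024005882756172195 across -0.00039026134978339185 res 0.0008623932170417057
F [ 0.3  0.1 -0.3] tilt z [ 0.    -0.001 -1.   ] zmed 0.1264571613846533 plane [ 0.011 -0.002  0.127]
ptr red [0.4784 0.2687 0.125 ] ang from tcp 232.95019816574387 r 0.051471213207077725
```

move_arm(
  steps=[0.005, 0.01, -0.1, 0.01, -1, 0.005, 0.01, -0.2, 0.01, -1, 0.005, 0.01, -0.24, 0.01, -1, 0.005, 0.01, -0.26, 0.01, -1, 0.005, 0.01, -0.28, 0.01, -1, 0.005, 0.01, -0.28, 0.01, -1],
)

```text
t: 7.05
tcp_pos: [0.5097, 0.3128, 0.0794]
ee_rot: [[0.559, 0.829, 0.0], [0.829, -0.559, -0.0], [0.0, 0.0, -1.0]]
force: [0.9, -0.5, -0.6]
grip_width: 0.0129
finger_force: 58.9
```

```bash
python3 disc.py .066
```

```text
7.05 tcp [0.5097 0.3128 0.0794] ptr ang 236.01291655923052 disc c [0.5085 0.3112] n 33 off along ptr 0.0019940276983884007 across -0.00016582466368539336 res 0.0007416662194328537
F [ 0.9 -0.5 -0.6] tilt z [ 0. -0. -1.] zmed 0.07073710940059644 plane [ 0.016 -0.006  0.071]
ptr red [0.4805 0.2733 0.0692] ang from tcp 233.43467380933154 r 0.04909403728159603
```

move_arm(
  steps=[0, 0, -0.01, 0, -1, 0, 0, -0.02, 0, -1, 0, 0, -0.025, 0, -1, 0, 0, -0.03, 0, -1, 0, 0, -0.03, 0, -1],
)

```text
t: 7.6
tcp_pos: [0.5097, 0.3128, 0.074]
ee_rot: [[0.559, 0.829, 0.001], [0.829, -0.559, -0.0], [0.0, 0.001, -1.0]]
force: [0.1, -2.5, 7.0]
grip_width: 0.0125
finger_force: 59.8
```

move_arm(
  steps=[0, 0, -0.005, 0, -1, 0, 0, -0.01, 0, -1, 0, 0, -0.01, 0, -1, 0, 0, -0.01, 0, -1],
)

```text
t: 8.0
tcp_pos: [0.5098, 0.3128, 0.0739]
ee_rot: [[0.559, 0.829, 0.002], [0.829, -0.559, -0.0], [0.001, 0.002, -1.0]]
force: [-6.2, -8.0, 26.2]
grip_width: 0.0135
finger_force: 62.9
```

```bash
python3 disc.py .060
```

```text
8.0 tcp [0.5098 0.3128 0.0739] ptr ang 236.01324162894954 disc c [0.5074 0.3111] n 33 off along ptr 0.0027391589941165645 across -0.0010441223136360943 res 0.0010658886115161653
F [-6.2 -8.  26.2] tilt z [ 0.002 -0.    -1.   ] zmed 0.06534018328123564 plane [ 0.021 -0.001  0.066]
ptr red [0.4803 0.2731 0.0642] ang from tcp 233.3584997282026 r 0.04940810532143738
```

move_arm(
  steps=[-0.003, -0.004, 0.003, 0, -1, -0.003, -0.004, 0.003, 0, -1],
)

```text
t: 8.25
tcp_pos: [0.5097, 0.3128, 0.0739]
ee_rot: [[0.559, 0.829, 0.003], [0.829, -0.559, 0.001], [0.003, 0.001, -1.0]]
force: [-1.3, -3.0, 14.9]
grip_width: 0.0131
finger_force: 61.5
```

move_arm(
  steps=[0.001, -0.001, 0, -0.07, -1, 0.0015, -0.002, 0, -0.14, -1, 0.002, -0.003, 0, -0.21, -1, 0.003, -0.004, 0, -0.28, -1, 0.003, -0.004, 0, -0.28, -1],
)

```text
t: 8.75
tcp_pos: [0.5105, 0.3128, 0.074]
ee_rot: [[0.86, 0.51, 0.003], [0.51, -0.86, 0.002], [0.004, -0.0, -1.0]]
force: [-1.5, 0.2, 13.4]
grip_width: 0.0128
finger_force: 61.0
```

```bash
python3 disc.py .060; python3 look.py .06; ls pics
```

```text
8.75 tcp [0.5105 0.3128 0.074 ] ptr ang 210.63234548498775 disc c [0.5084 0.3116] n 39 off along ptr 0.0024134832715795064 across 2.1468457119262593e-05 res 0.0008633970595523962
F [-1.5  0.2 13.4] tilt z [ 0.003  0.002 -1.   ] zmed 0.0652175239433403 plane [0.009 0.003 0.065]
ptr red [0.4664 0.2878 0.0641] ang from tcp 209.5672914510981 r 0.05072428589739774
8.8 [0.51054566 0.31278913 0.07394218] [-0.2183657  -0.47937679 13.11838731] 0.012910200865820516 61.064532995224 yaw y -59.22115437712127
scene disc [497.44793886 310.04105349] 47.32456526562452 plane [ 0.016 -0.001  0.065] 489
   ptr 31 [0.4662 0.2878 0.0643] ang 215.4 r 0.0384
   red 9 [0.4745 0.3501 0.046 ] ang 130.3 r 0.0533
   yel 19 [0.4616 0.3009 0.0478] ang 190.3 r 0.0482
   grn 16 [0.4815 0.2677 0.0469] ang 236.7 r 0.05
   pin 23 [0.4658 0.3364 0.0542] ang 148.0 r 0.0509
a.png
b.png
c.png
d.png
l635.png
l880.png
sc2.png
scene.png
top.png
```

move_arm(
  steps=[0.001, -0.001, 0, -0.07, -1, 0.0015, -0.002, 0, -0.14, -1, 0.002, -0.0035, 0, -0.215, -1, 0.002, -0.0035, 0, -0.215, -1, 0.002, -0.0035, 0, -0.215, -1, 0.002, -0.0035, 0, -0.215, -1],
)

```text
t: 9.45
tcp_pos: [0.5109, 0.3123, 0.0739]
ee_rot: [[0.98, 0.199, 0.003], [0.199, -0.98, 0.003], [0.004, -0.002, -1.0]]
force: [-1.2, -0.5, 13.4]
grip_width: 0.0127
finger_force: 61.0
```

```bash
python3 disc.py .060; python3 look.py .06; ls pics
```

```text
9.45 tcp [0.5109 0.3123 0.0739] ptr ang 191.48934208004758 disc c [0.5088 0.3112] n 36 off along ptr 0.002276980864485479 across 0.0007006414876887806 res 0.0006127004169141299
F [-1.2 -0.5 13.4] tilt z [ 0.003  0.003 -1.   ] zmed 0.06524693381914401 plane [0.005 0.002 0.065]
ptr red [0.4616 0.3042 0.0641] ang from tcp 189.34364567490343 r 0.05004548713322043
9.5 [0.51093989 0.31230184 0.0739501 ] [ 0.01899566  0.16284087 13.10771575] 0.012253850566040468 61.05402588844299 yaw y -78.51495205322773
scene disc [498.60074834 312.96325478] 46.60672584551986 plane [0.016 0.001 0.065] 500
   ptr 27 [0.4612 0.3027 0.0641] ang 195.4 r 0.0388
   red 8 [0.4744 0.3504 0.0456] ang 130.3 r 0.0536
   yel 15 [0.461  0.3007 0.0463] ang 190.3 r 0.0488
   grn 15 [0.4815 0.268  0.0469] ang 236.4 r 0.0498
   pin 25 [0.466  0.3339 0.0537] ang 150.4 r 0.0494
a.png
b.png
c.png
d.png
l635.png
l880.png
l950.png
sc2.png
scene.png
top.png
```

View pics/l950.png

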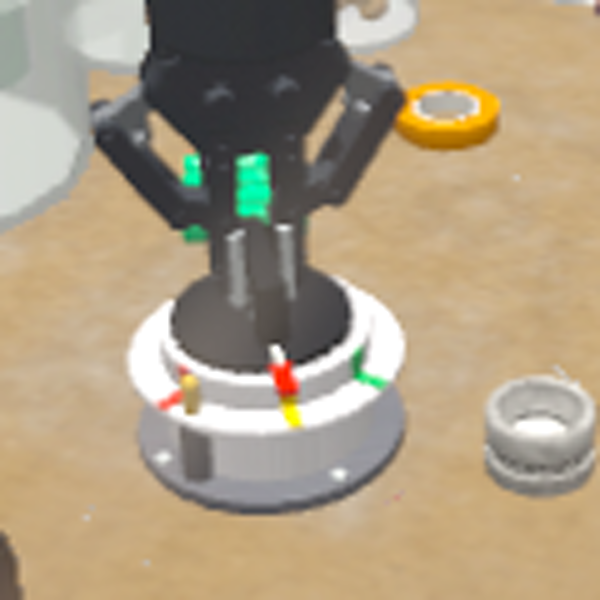

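The picture shows the lid flat on the rim and still gripped. The red pointer (285,378) is directly over the yellow mark (290,410), and the brass pin (190,392) stands up well clear of it.

```bash
python3 -c "
from cell import order; print(order.job_done())"
```

```text
the job is handed in; nothing more can be done
None
```

I handed the job in with the lid flat on the rim, still gripped at about 61 N and held on the yellow vent mark; the lock pin was up and clear, I kept clear of the bystanders, and about 9.5 s of the 35 s was used; no verdict came back.

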